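# Weigh a caddy of film cans on a column spring scale

## Task

Weigh the two cans of dry developer. Stand the loose film can in the empty cup of the steel caddy, then carry the caddy by its stirrup handle and hang it by the handle's round bar in the hook of the spring scale. Ease its weight onto the spring slowly until the scale carries all of it, and only then let go, so that the pointer neither drops nor springs back: it never moves quickly, up or down, and nobody leans on the hook. Leave the caddy hanging still and clear of everything else on the hook, both cans down in their cups, and do not disturb the lens jar, the developing tank and the dropper bottle that stand by.

Things in the scene. Friction and masses are not known exactly. Their poses are not given: they have to be found in the camera images.
- can_out_mid (a point): Middle of the loose film can that goes into the empty cup; it stands alone on the bench. Upright can, whitish with a grey cap, 51 mm tall; body 31 mm across, the cap (top 7 mm) 34 mm across. Point on its axis half-way up, 25.5 mm above its foot; z up along it. Weight not known (about 35 to 70 g).
- can_out_foot (a point): Centre of the underside of that loose can.
- can_in_mid (a point): Middle of the other film can, same kind, already standing in the far cup of the caddy; 25.5 mm above its foot.
- can_in_foot (a point): Centre of the underside of the can that already stands in the caddy.
- caddy: Steel caddy: flat base 190 mm long (x) and 50 mm wide (y) with a 10 mm high rim, a cup for a film can near each end, and a stirrup handle standing across its middle. Origin: middle of its underside; x from the near to the far cup, z up. Empty it weighs 0.18 to 0.48 kg (not known); the cans come on top.
- caddy_bar (a point): Middle of the round bar at the top of the caddy's stirrup, 125 mm above the caddy's underside. Bar 8 mm thick along y, 39 mm free between two upright flat straps, 14 mm wide (x), 5 mm thick, outer faces 49 mm apart (y), rising from the base to 132 mm. Pinch the straps across their outer faces; a hook coming in along x passes between them under the bar. Axes as the caddy's.
- cup_near (a point): Centre of the floor of the empty cup, the one nearer the robot, at x = -68 mm from the caddy's middle. Round cup, 35 mm inside, 41 mm outside, 14 mm deep; floor 6 mm above the caddy's underside; axes as the caddy's.
- cup_far (a point): Centre of the floor of the other, filled cup, same size, at x = +68 mm.
- hook_seat (a point): Where the bar's centre line comes to lie in the trough of the scale's hook; moves with the hook; 275 mm above the bench unloaded. Axes as the scale's: +x to the column, z up. The upturned tip lies 20 mm away at -x, its top 22 mm above this point: the bar has to come over the tip from the -x side, between the straps, and then down into the trough.
- hook_tip (a point): Top of the upturned tip of the sprung hook, moves with it. The hook is round wire, 8.4 mm thick, open at the top, on a level arm that juts from the column's carriage towards the robot; axes as hook_seat. Measured from hook_seat: upper side of the arm 8 mm above, its underside level; underside of the trough 13 mm below; carriage front 97 mm away at +x, scale plate 126 mm.
- hook (a joint): How far the sprung hook with its pointer has gone down from zero, in m (0 unloaded, stop at 0.12). Spring 60 N/m (16.4 mm per 100 g), lightly damped; the loaded caddy will pull it down 40 to 102 mm, depending on its weight.
- scale: Column spring scale, fixed to the bench: grey foot plate 14 mm high, from 150 mm in front of the column to 50 mm behind it, 112 mm wide; aluminium column 30 x 36 mm, 0.47 m tall, with a white graduated plate 86 mm wide and an upright steel spring barrel on its front. Origin under the column on the bench; the hook points along its -x, hook_seat 145 mm out.
- lens_case_mid (a point): Bystander: lens in a clear jar with a black lid, round, 54 mm across, 42 mm tall; its middle.
- dev_tank_mid (a point): Bystander: developing tank with a cap, round, 70 mm across, 116 mm tall; its middle.
- dropper_1_mid (a point): Bystander: small orange-brown dropper bottle with a black dropper, 32 mm across, 89 mm tall; its middle.
There are look-alikes about, which are no part of the job. Leave any orange or purple look-alike of the part that bears can_in_mid alone.

How it is judged:
By the outcome, as a careful person would: the job done as asked, in the order asked, and still so for the second after the job is handed in, with the robot touching nothing.
It also fails if it takes over 72 s, if anything falls off the work surface, if the arm or the gripper's body presses on something with over 40 N, if the wrist force passes 120 N, or if a joint passes its speed limit or range.

## Robot

A 6-joint arm with a two-finger parallel gripper is mounted at the origin on a cart in front of the work surface, level with it; the furniture and walls round the work are solid. World frame = base frame: x ahead of the robot, y to its left, z up, the work surface at z = 0. Lengths are in m, angles in rad, forces in N, time in s.
With the tool pointing down it reaches from about 0.3 to 0.775 m from the base axis. Payload 14.6 kg.
Tool frame: the origin (TCP) lies midway between the tips of the shut fingers; the grasp point (between the pads) lies 19 mm behind it; z points along the fingers, y is the line along which they close (so a half turn about z gives the same grasp; the last joint's range is limited). The gripper opens to 94 mm and grips with 3 to 60 N. Pads are 16 mm wide; open, the fingers measure 119 mm over their backs; the gripper's body (75 mm by 177 mm) begins 78 mm behind the grasp point.
Start: joints at [-1.223, 0.3, 1.521, -0, 1.321, -0.067], TCP at [0.222, -0.503, 0.205] pointing down, gripper open.
Joint ranges: [-3.03, 3.03], [-0.79, 2.21], [0.23, 2.52], [-1.04, 4.18], [0, 3.07], [-2.55, 2.55]. Speed limits (rad/s): [2.22, 2.22, 2.57, 3.14, 3.14, 3.14].

## Interface

Orientations are given as [roll, pitch, yaw] about the fixed x, y, z axes, in that order (R = Rz(yaw) Ry(pitch) Rx(roll)).
In Python, from station import ctrl gives the robot as it stands. The module is installed in compiled form; this text tells all that it offers.
- The arm moves only by the tool servo_tool, never from a script. Its argument "plan" is a list of rows, each a list of 7 numbers: the opening in per cent of the stroke, from 0 (shut) to 100 (fully open), then the shift along the tool's x, y, z in m, then the turn, a rotation vector about the tool's x, y, z in rad. A call has exactly 8 rows; each row shifts and turns the commanded pose from where the row before left it, along the tool's axes as they then stand; what a row does not reach is not made up. A row lasts 1/8 s, in which the tool goes at most 62.5 mm and 10.7 degrees, less where a joint would pass 70% of its speed; a pose out of reach is approached as far as the arm can. A call with a gripper value outside its range is refused whole. The fingers move at their own pace and stop on an object; "force" is the grip in N (left out, the last holds). Time passes only in rows, so rows that do not move let the fingers close, or fill a call up. It gives the time, the measured TCP pose, the force, the opening and the grip force at its end, in the units of the state.
- ctrl.get_obs(): the state, without advancing time (a new reading comes with each control period).
- ctrl.camera(name): name is "side" or "top" or "wrist"; returns a dict with "pixels" (384x512x3 uint8, red, green, blue), "z_map" (384x512 float32, m along the optical axis (not along the pixel's ray), 0 where there is no reading), "mtx" (3x3 intrinsics, pixels), "pose" (4x4, takes a point from camera to world coordinates). Camera axes: x right, y up, looking along -z (the intrinsics and any distortion apply to the point x, -y, -z); pixel columns grow to the right and rows downward; lengths in m; the calibration is good to about 2 mm. The wrist camera is an equidistant fisheye: a pixel r from the principal point sees the ray r / f radians off the axis. A picture is of the moment at which its call begins.
- ctrl.hand_in(): hands the job in; it is judged then, once.
The state is a dict: "time_s": time; "qpos": joint angles; "joint_vel": joint speeds; "tau": joint torques, N m; "ee_pos": TCP position; "eef_rot": TCP orientation; "force": force on the tool from outside, world axes, zero at the start; "moment": the same for the moment, N m; "grip_width": finger opening in m; "grip_force": force on a finger pad.
Only numpy, scipy, OpenCV 4.12 (cv2) and the standard library are available. Lean on these libraries where they do the work, as an engineer would, in place of code of your own. Each camera call takes 0.05 s, during which the arm holds its last target. There are 200 camera calls.

## Working session

There is one attempt and no reset: what is moved stays moved. The work goes in short steps, Python scripts to look and compute and a tool call to move; the robot and the scene stay as the last step left them, time stands still between calls to the robot, and variables do not carry over. Pictures are saved under pics/ and viewed, at most 11 in all, crops included, and the job is handed in when it is done.

Besides the shell and the picture viewer there is one more tool, called after ">>>" as a command line: name --pt "numbers of a row" for each row, then --argument value for the rest. servo_tool: Moves the arm, as the interface text tells. Its arguments: {"type":"object","properties":{"plan":{"type":"array","items":{"type":"array","items":{"type":"number"}}},"force":{"type":"number"}},"required":["plan"]}

```bash
mkdir -p pics; cat > h.py <<'E'
import numpy as np, cv2
from station import ctrl
def cam(n):
    return ctrl.camera(n)
def save(c,f,crop=None,scale=1):
    im=c["pixels"][:,:,::-1]
    if crop: im=im[crop[1]:crop[3],crop[0]:crop[2]]
    cv2.imwrite("pics/"+f,cv2.resize(im,None,fx=scale,fy=scale,interpolation=cv2.INTER_CUBIC))
def pts(c,fish=False):
    "world xyz per pixel from z_map"
    K=c["mtx"];z=c["z_map"];v,u=np.mgrid[0:z.shape[0],0:z.shape[1]]
    a=(u-K[0,2])/K[0,0];b=(v-K[1,2])/K[1,1]
    if fish:
        r=np.hypot(a,b)+1e-9;s=np.tan(r)/r;a=a*s;b=b*s
    P=np.stack([a*z,-b*z,-z],-1)@c["pose"][:3,:3].T+c["pose"][:3,3]
    P[z<=0]=np.nan
    return P
E
python3 - <<'E'
from h import *
import pickle
o=ctrl.get_obs();print(o)
cs={n:cam(n) for n in("side","top","wrist")}
pickle.dump(cs,open("c0.pkl","wb"))
for n in cs: print(n,cs[n]["mtx"].round(1).tolist(),cs[n]["pose"].round(3).tolist())
im=np.vstack([cs["side"]["pixels"],cs["top"]["pixels"]])[:,:,::-1]
save(cs["side"],"s0.png",None,1.5);save(cs["top"],"t0.png",None,1.5)
E
```

```text
{'time_s': 0.0, 'qpos': array([-1.22260211e+00,  3.00473881e-01,  1.52157188e+00, -2.55119819e-05,
        1.32065957e+00, -6.66205240e-02]), 'joint_vel': array([-0.00014214, -0.00052585, -0.00035993, -0.00038228, -0.00027297,
        0.00058582]), 'tau': array([-3.89761717e-04, -5.31810451e+01, -3.52739954e+01,  7.07970886e-02,
        2.44578416e-02, -1.01313901e-04]), 'ee_pos': array([ 0.22155696, -0.50312902,  0.20488869]), 'eef_rot': array([-3.14048080e+00, -4.94161599e-05,  4.14821038e-01]), 'force': array([0.68399712, 0.34935691, 0.3871839 ]), 'moment': array([-0.00470094, -0.0247424 ,  0.01646708]), 'grip_force': 0.0, 'grip_width': 0.09426714173066274}
side [[452.6, 0.0, 259.2], [0.0, 452.6, 191.6], [0.0, 0.0, 1.0]] [[-0.965, 0.131, -0.228, 0.263], [-0.263, -0.427, 0.865, 0.92], [0.016, 0.895, 0.446, 0.697], [0.0, 0.0, 0.0, 1.0]]
top [[395.2, 0.0, 250.5], [0.0, 395.2, 195.3], [0.0, 0.0, 1.0]] [[0.011, 0.98, -0.196, 0.269], [-1.0, 0.012, 0.005, -0.078], [0.008, 0.196, 0.981, 1.435], [0.0, 0.0, 0.0, 1.0]]
wrist [[297.3, 0.0, 256.5], [0.0, 297.3, 190.3], [0.0, 0.0, 1.0]] [[0.402, 0.876, 0.265, 0.299], [-0.916, 0.386, 0.114, -0.469], [-0.002, -0.289, 0.957, 0.386], [0.0, 0.0, 0.0, 1.0]]
```

View pics/s0.png

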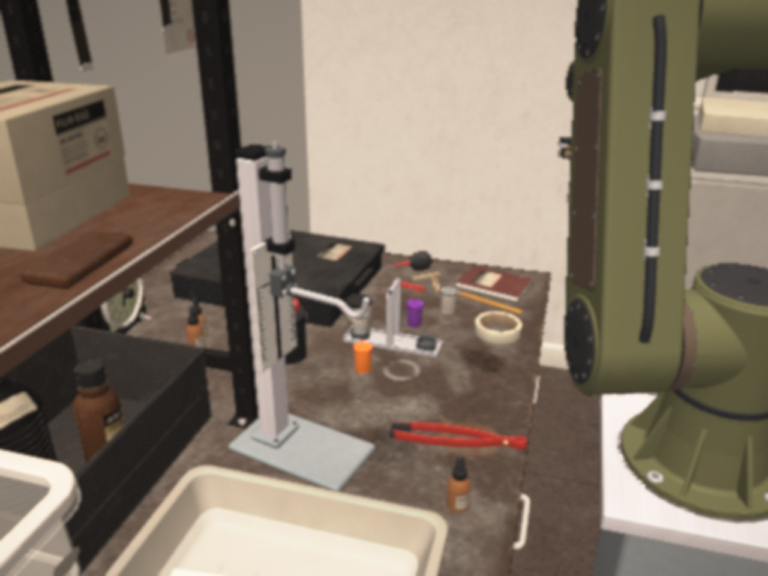

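View pics/t0.png

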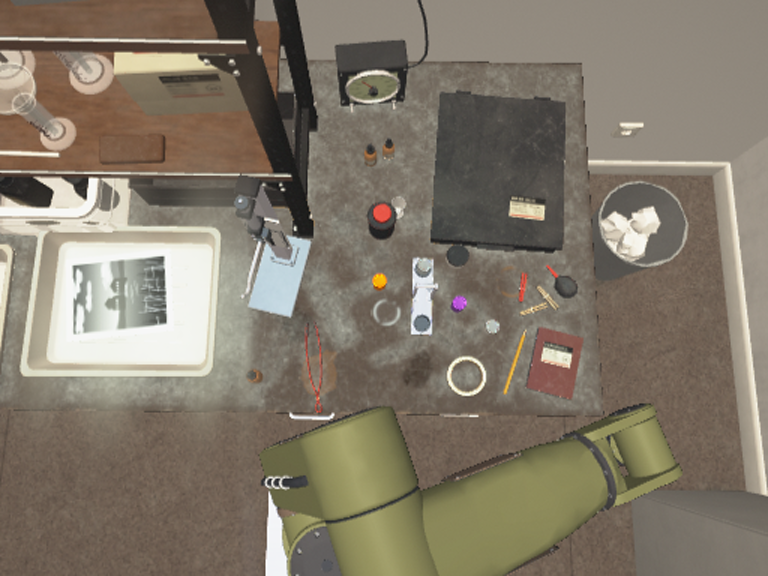

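The top view shows the caddy at (422,295), with the filled cup at (423,267) and the empty one at (422,323). The tank is at (382,218), the lens jar at (457,255), the scale foot at (280,275) and the column top around (250,200).

Candidates for the loose can:
- whitish, grey cap: (492,326)
- orange: (379,281)
- purple: (459,302)
- can in the caddy: (423,267)

By the description I choose the whitish one at (492,326), and I'll check it in a close crop.

```bash
python3 - <<'E'
from h import *
import pickle
cs=pickle.load(open("c0.pkl","rb"))
T=pts(cs["top"]);S=pts(cs["side"])
def grab(P,box,zr,lab):
    x0,y0,x1,y1=[int(b/1.5) for b in box];Q=P[y0:y1,x0:x1].reshape(-1,3);Q=Q[(Q[:,2]>zr[0])&(Q[:,2]<zr[1])]
    print(lab,len(Q),"med",np.median(Q,0).round(4),"min",Q.min(0).round(4),"max",Q.max(0).round(4)) if len(Q) else print(lab,0)
    return Q
grab(T,(478,312,508,342),(.035,.07),"can_out top")
grab(S,(435,280,462,320),(.045,.07),"can_out side")
grab(T,(405,250,440,282),(.045,.075),"can_in top")
Q=grab(T,(400,250,445,340),(.004,.03),"caddy base")
(cx,cy),wh,a=cv2.minAreaRect(Q[:,:2].astype(np.float32));print(cx,cy,wh,a)
grab(T,(400,270,450,300),(.1,.16),"bar top")
Q=grab(S,(380,270,410,350),(.06,.16),"stirrup side")
(cx,cy),wh,a=cv2.minAreaRect(Q[:,:2].astype(np.float32));print(cx,cy,wh,a)
Q=grab(T,(235,220,320,325),(.008,.02),"foot top")
r=cv2.minAreaRect(Q[:,:2].astype(np.float32));print(r,cv2.boxPoints(r).round(3).tolist())
Q=grab(S,(225,400,380,490),(.008,.02),"foot side")
r=cv2.minAreaRect(Q[:,:2].astype(np.float32));print(r,cv2.boxPoints(r).round(3).tolist())
Q=grab(S,(290,280,372,330),(.2,.35),"hook side")
for q in Q[np.argsort(Q[:,1])][::max(1,len(Q)//25)]: print(q.round(3))
grab(T,(440,240,475,270),(.03,.06),"lens");grab(T,(365,200,400,240),(.09,.13),"tank")
im1=cv2.resize(cs["side"]["pixels"][170:250,190:330,::-1],None,fx=5,fy=5,interpolation=cv2.INTER_CUBIC)
cv2.imwrite("pics/s1.png",im1)
E
```

```text
can_out top 75 med [ 0.4695 -0.3602  0.0504] min [ 0.4529 -0.376   0.0358] max [ 0.4859 -0.3455  0.0556]
can_out side 56 med [ 0.4688 -0.3572  0.0496] min [ 0.4527 -0.3804  0.045 ] max [ 0.4852 -0.3413  0.0524]
can_in top 70 med [ 0.6169 -0.2012  0.0564] min [ 0.6015 -0.216   0.0484] max [ 0.633  -0.1839  0.0639]
caddy base 508 med [ 0.5349 -0.1978  0.0069] min [ 0.4459 -0.2515  0.004 ] max [ 0.6696 -0.1426  0.0269]
0.5577242970466614 -0.19724857807159424 (0.22359314560890198, 0.10885990411043167) 0.10061844438314438
bar top 43 med [ 0.5471 -0.2012  0.1297] min [ 0.5419 -0.2218  0.1023] max [ 0.5543 -0.1742  0.1343]
stirrup side 210 med [ 0.5478 -0.1775  0.0981] min [ 0.5406 -0.2244  0.0602] max [ 0.556  -0.1688  0.1327]
0.5483112335205078 -0.19659633934497833 (0.055513471364974976, 0.014892521314322948) 89.22831726074219
foot top 1250 med [0.5789 0.1523 0.0141] min [0.4786 0.0575 0.008 ] max [0.7176 0.2518 0.02  ]
((0.6010111570358276, 0.15406258404254913), (0.19218933582305908, 0.2363254874944687), 87.0951919555664) [[0.4779999852180481, 0.06400000303983688], [0.7139999866485596, 0
[... 603 characters left out ...]
6]
[0.621 0.111 0.241]
[0.623 0.113 0.219]
[0.623 0.115 0.248]
[0.605 0.139 0.283]
[0.601 0.148 0.283]
[0.603 0.154 0.286]
[0.593 0.157 0.279]
[0.599 0.158 0.279]
[0.573 0.159 0.281]
[0.574 0.161 0.278]
[0.576 0.163 0.28 ]
[0.566 0.165 0.28 ]
[0.544 0.167 0.276]
[0.548 0.168 0.276]
[0.546 0.169 0.279]
[0.524 0.171 0.279]
[0.532 0.173 0.278]
[0.523 0.174 0.271]
[0.51  0.175 0.27 ]
[0.506 0.177 0.271]
[0.489 0.178 0.296]
[0.494 0.179 0.283]
[0.49  0.18  0.282]
[0.494 0.181 0.28 ]
[0.489 0.183 0.288]
lens 193 med [ 0.6474 -0.283   0.0424] min [ 0.6187 -0.3193  0.0301] max [ 0.6798 -0.239   0.0598]
tank 290 med [ 0.7192 -0.0956  0.1021] min [ 0.6901 -0.1277  0.0903] max [ 0.758  -0.0636  0.1235]
```

View pics/s1.png

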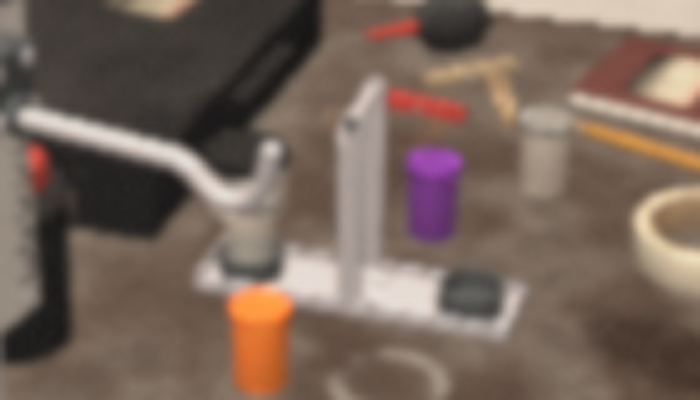

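The crop confirms the choice: the loose can (whitish, grey cap) is at (545,150), with the empty cup dark at (472,290) and the hook tip at (272,150). I'll move over the loose can.

>>> servo_tool --pt "100 0 0 0 0 0 0.14" --pt "100 0 0 0 0 0 0.14" --pt "100 0 0 0 0 0 0.135" --pt "100 0.05 -0.029 0 0 0 0" --pt "100 0.05 -0.029 0 0 0 0" --pt "100 0.05 -0.029 0 0 0 0" --pt "100 0.05 -0.029 0.03 0 0 0" --pt "100 0.047 -0.027 0.03 0 0 0" --force 15

```text
time_s: 1.15
ee_pos: [0.4682, -0.3604, 0.146]
eef_rot: [3.141, -0.0, -0.0]
force: [-0.1, -1.7, -0.6]
grip_width: 0.0939
grip_force: 0.0
```

```bash
python3 - <<'E'
from h import *
import pickle
cs=pickle.load(open("c0.pkl","rb"))
T=pts(cs["top"]);S=pts(cs["side"])
o=ctrl.get_obs();print(o["time_s"],o["ee_pos"].round(4),o["eef_rot"].round(3),o["qpos"].round(2))
# caddy cup rims, base from colour
I=cs["top"]["pixels"].astype(int)
P=T[165:228,265:298].reshape(-1,3);C=I[165:228,265:298].reshape(-1,3)
m=(C.min(1)>150)&(P[:,2]<.03)&(P[:,2]>0)
r=cv2.minAreaRect(P[m][:,:2].astype(np.float32));print("base",m.sum(),r)
# scale foot: blue-ish top
for n,Pp,b in(("top",T,(155,140,215,215)),("side",S,(150,265,250,325))):
    im=cs[n]["pixels"][b[1]:b[3],b[0]:b[2]].astype(int).reshape(-1,3);Q=Pp[b[1]:b[3],b[0]:b[2]].reshape(-1,3)
    m=(im.min(1)>100)&(abs(Q[:,2]-.0135)<.004)
    r=cv2.minAreaRect(Q[m][:,:2].astype(np.float32));print("foot",n,m.sum(),r,cv2.boxPoints(r).round(3).tolist())
# column front etc. by height slices in side view
Q=S.reshape(-1,3)
for z0 in(.06,.1,.2,.3,.36,.42):
    q=Q[(abs(Q[:,2]-z0)<.006)&(Q[:,0]>.45)&(Q[:,0]<.75)&(Q[:,1]>.05)&(Q[:,1]<.26)]
    print(z0,len(q),[tuple(v.round(3)) for v in q[np.argsort(q[:,0])][::max(1,len(q)//8)][:,:2]])
W=cam("wrist");pickle.dump(W,open("w1.pkl","wb"));save(W,"w1.png",None,1.5)
E
```

```text
1.15 [ 0.4682 -0.3604  0.146 ] [ 3.141 -0.    -0.   ] [-0.72  0.44  1.47 -0.    1.23  0.85]
base 415 ((0.5524986386299133, -0.18182286620140076), (0.08258151262998581, 0.19554734230041504), 87.86199188232422)
foot top 996 ((0.6186834573745728, 0.19365134835243225), (0.20341132581233978, 0.22208431363105774), 79.05745697021484) [[0.49000000953674316, 0.11500000208616257], [0.7080000042915344, 0.0729999989271164], [0.746999979019165, 0.2720000147819519], [0.5289999842643738, 0.3149999976158142]]
foot side 2244 ((0.6048153042793274, 0.1528361290693283), (0.11452910304069519, 0.2115018367767334), 77.4556884765625) [[0.48899999260902405, 0.11999999731779099], [0.6959999799728394, 0.07400000095367432], [0.7200000286102295, 0.1860000044107437], [0.5139999985694885, 0.23199999332427979]]
0.06 149 [(np.float64(0.631), np.float64(0.133)), (np.float64(0.635), np.float64(0.141)), (np.float64(0.638), np.float64(0.156)), (np.float64(0.649), np.float64(0.159)), (np.float64(0.662), np.float64(0.158)), (np.float64(0.701), np.float64(0.101)), (np.float64(0.711), np.float64(0.107)), (np.float64(0.721),
[... 1115 characters left out ...]
1))]
0.36 224 [(np.float64(0.605), np.float64(0.155)), (np.float64(0.612), np.float64(0.157)), (np.float64(0.623), np.float64(0.157)), (np.float64(0.637), np.float64(0.15)), (np.float64(0.64), np.float64(0.161)), (np.float64(0.654), np.float64(0.159)), (np.float64(0.667), np.float64(0.156)), (np.float64(0.695), np.float64(0.134))]
0.42 294 [(np.float64(0.606), np.float64(0.154)), (np.float64(0.613), np.float64(0.158)), (np.float64(0.634), np.float64(0.142)), (np.float64(0.638), np.float64(0.156)), (np.float64(0.65), np.float64(0.161)), (np.float64(0.665), np.float64(0.156)), (np.float64(0.704), np.float64(0.109)), (np.float64(0.718), np.float64(0.108)), (np.float64(0.733), np.float64(0.11))]
```

View pics/w1.png

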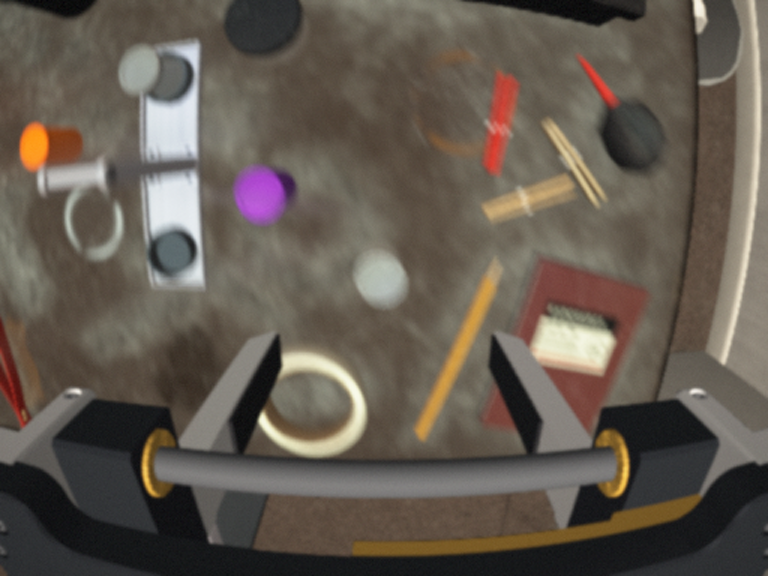

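The wrist view shows the can cap at (381,279), midway between the fingers at columns 280 and 490. The caddy is at (170,165), with the empty cup at (172,250). Descend and grip.

>>> servo_tool --pt "100 0.001 0 0.04 0 0 0" --pt "100 0 0 0.04 0 0 0" --pt "100 0 0 0.03 0 0 0" --pt "100 0 0 0.015 0 0 0" --pt "100 0 0 0 0 0 0" --pt "20 0 0 0 0 0 0" --pt "20 0 0 0 0 0 0" --pt "20 0 0 0 0 0 0" --force 12

```text
time_s: 2.2
ee_pos: [0.4679, -0.3618, 0.0223]
eef_rot: [3.141, -0.001, -0.0]
force: [0.7, 0.7, 0.2]
grip_width: 0.0673
grip_force: 0.0
```

>>> servo_tool --pt "20 0 0 0 0 0 0" --pt "20 0 0 0 0 0 0" --pt "20 0 0 -0.02 0 0 0" --pt "20 0 0 -0.04 0 0 0" --pt "20 0 0 -0.04 0 0 0" --pt "20 0.004 -0.055 -0.02 0 0 0" --pt "20 0.004 -0.055 0 0 0 0" --pt "20 0.004 -0.055 0 0 0 0"

```text
time_s: 3.2
ee_pos: [0.4798, -0.1951, 0.1434]
eef_rot: [3.141, -0.002, -0.001]
force: [1.4, -0.1, 0.3]
grip_width: 0.0187
grip_force: 0.0
```

```bash
python3 - <<'E'
from h import *
import pickle
W=cam("wrist");pickle.dump(W,open("w2.pkl","wb"));save(W,"w2.png",None,1.5)
o=ctrl.get_obs();print(o["ee_pos"].round(4),o["eef_rot"].round(3),o["grip_width"],o["grip_force"])
P=pts(W,True);I=W["pixels"].astype(int)
m=(I.min(2)>140)&(abs(P[:,:,2]-.005)<.012)&(P[:,:,0]>.42)&(P[:,:,0]<.67)&(abs(P[:,:,1]+.197)<.06)
print(m.sum(),cv2.minAreaRect(P[m][:,:2].astype(np.float32)))
# stirrup top
q=P[(P[:,:,2]>.115)&(P[:,:,2]<.14)&(abs(P[:,:,0]-.548)<.03)&(abs(P[:,:,1]+.197)<.04)]
print(len(q),q.min(0) if len(q) else 0,q.max(0) if len(q) else 0)
# cup rim
q=P[(P[:,:,2]>.012)&(P[:,:,2]<.024)&(np.hypot(P[:,:,0]-.48,P[:,:,1]+.197)<.026)]
print(len(q),np.median(q,0),q.min(0),q.max(0)) if len(q) else print("no rim")
E
```

```text
[ 0.4799 -0.1901  0.1432] [-3.141e+00 -1.000e-03  2.000e-03] 0.01877880472672571 0.0
6130 ((0.549406111240387, -0.1847715973854065), (0.08694436401128769, 0.20012889802455902), 83.2958755493164)
1126 [ 0.54223118 -0.22183693  0.11535163] [ 0.55708894 -0.17106402  0.13525875]
449 [ 0.47956718 -0.19472892  0.02094467] [ 0.45492873 -0.21946419  0.01203209] [ 0.50216338 -0.17453918  0.02350432]
```

View pics/w2.png

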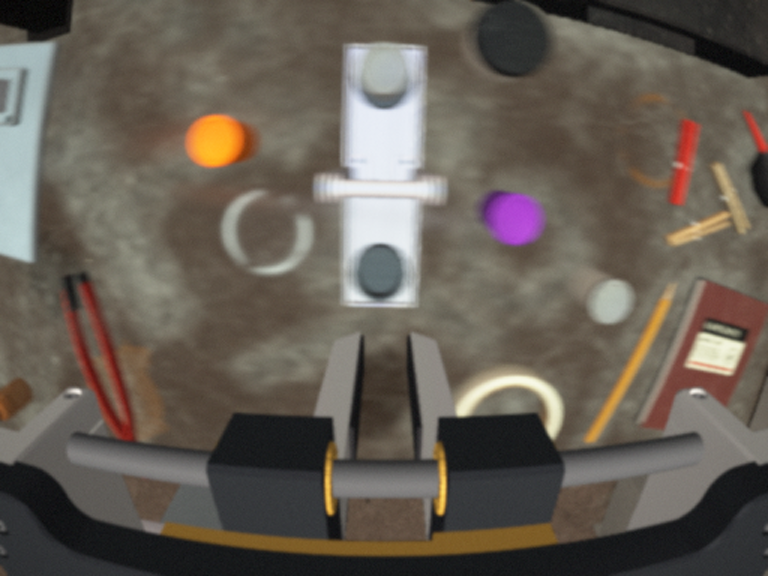

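The close came too late: the fingers were still wide when I lifted, so they slipped past. The can still stands at (610,300). The caddy is at (380,175), with its empty cup at (380,270) and the bar at (382,188). I'll re-measure the can and cup, then redo the grasp.

```bash
cat >> h.py <<'E'
def plane(c,u,v,z,fish=False):
    "cast pixels onto plane at height z"
    K=c["mtx"];a=(np.asarray(u,float)-K[0,2])/K[0,0];b=(np.asarray(v,float)-K[1,2])/K[1,1]
    if fish:
        r=np.hypot(a,b)+1e-9;s=np.tan(r)/r;a=a*s;b=b*s
    d=np.stack([a,-b,-np.ones_like(a)],-1)@c["pose"][:3,:3].T;p=c["pose"][:3,3]
    return p+d*((z-p[2])/d[...,2])[...,None]
E
python3 - <<'E'
from h import *
W=cam("wrist");T=cam("top")
o=ctrl.get_obs();print(o["ee_pos"].round(4),o["eef_rot"].round(3))
for n,c,f in(("w",W,1),("t",T,0)):
    P=pts(c,f)
    def ext(lab,cx,cy,r,z0,z1):
        q=P[(P[:,:,2]>z0)&(P[:,:,2]<z1)&(np.hypot(P[:,:,0]-cx,P[:,:,1]-cy)<r)]
        if len(q): print(n,lab,len(q),"mid",((q.min(0)+q.max(0))/2).round(4),"mean",q.mean(0).round(4),"size",np.ptp(q,axis=0).round(4),cv2.minEnclosingCircle(q[:,:2].astype(np.float32)))
    ext("out",.469,-.36,.03,.045,.06)
    ext("cupfloor",.48,-.197,.0165,.001,.0105)
    ext("can_in",.617,-.198,.03,.05,.065)
    ext("lens",.647,-.283,.05,.035,.05)
    I=c["pixels"].astype(int);m=(I.max(2)<120)&(np.hypot(P[:,:,0]-.48,P[:,:,1]+.197)<.024)
    v,u=np.nonzero(m)
    if f:
        (x,y),r=cv2.minEnclosingCircle(np.stack([u,v],1).astype(np.float32));print("cup px",x,y,r,plane(c,x,y,.015,f))
        # base long edges: white row boundaries cast on z=.01
        for L in("L","R"):
            pp=[]
            for vv in list(range(40,110,6))+list(range(145,165,5))+list(range(190,200,3)):
                row=I[vv,215:300].min(1)>150;k=np.nonzero(row)[0]
                if len(k)>5: pp.append(plane(c,215+(k[0] if L=="L" else k[-1]),vv,.01,f)[:2])
            pp=np.array(pp);s=np.polyfit(pp[:,0],pp[:,1],1);print(L,s,np.polyval(s,.548),np.abs(np.polyval(s,pp[:,0])-pp[:,1]).max())
E
```

```text
[ 0.4802 -0.1949  0.1433] [ 3.141e+00 -2.000e-03  3.000e-03]
w out 662 mid [ 0.4702 -0.3583  0.0497] mean [ 0.4713 -0.3571  0.0513] size [0.0339 0.0338 0.0088] ((0.47043442726135254, -0.3585242033004761), 0.01733112707734108)
w cupfloor 626 mid [ 0.4801 -0.1961  0.0079] mean [ 0.4798 -0.1961  0.0076] size [0.032  0.0309 0.0048] ((0.47993725538253784, -0.19578149914741516), 0.016248976811766624)
w can_in 1069 mid [ 0.6176 -0.1982  0.0561] mean [ 0.6172 -0.198   0.0576] size [0.033  0.0318 0.0082] ((0.6175090670585632, -0.19794748723506927), 0.017098285257816315)
w lens 2117 mid [ 0.649  -0.2866  0.0425] mean [ 0.6449 -0.2792  0.0432] size [0.0598 0.066  0.0147] ((0.6537911891937256, -0.28901875019073486), 0.038386691361665726)
cup px 287.0 274.28765869140625 114.83638763427734 [ 0.36416069 -0.22653769  0.015     ]
L [-0.02581833 -0.15731309] -0.17146153373797426 0.00048421390520791974
R [-0.02482903 -0.20814957] -0.22175587360648902 0.0006096050542158393
t out 67 mid [ 0.4694 -0.3605  0.0516] mean [ 0.4695 -0.3614  0.0511] size [0.0328 0.029  0.0109] ((0.46955910325050354, -0.3612968921661377), 0.016738200560212135)
t can_in 8 mid [ 0.6235 -0.207   0.0562] mean [ 0.6253 -0.2078  0.0577] size [0.0169 0.0109 0.0115] ((0.623825192451477, -0.2050965428352356), 0.008909337222576141)
t lens 166 mid [ 0.6462 -0.29    0.0429] mean [ 0.6454 -0.2829  0.0423] size [0.0533 0.0654 0.0141] ((0.6530073881149292, -0.2911582887172699), 0.037322159856557846)
```

>>> servo_tool --pt "70 -0.003 0.055 0 0 0 0" --pt "70 -0.003 0.055 0 0 0 0" --pt "70 -0.004 0.0545 0 0 0 0" --pt "70 0 0 0 0 0 0" --pt "70 0 0 0.04 0 0 0" --pt "70 0 0 0.04 0 0 0" --pt "70 0 0 0.03 0 0 0" --pt "70 0 0 0.013 0 0 0" --force 12

```text
time_s: 4.35
ee_pos: [0.4692, -0.3609, 0.0177]
eef_rot: [-3.141, 0.001, -0.0]
force: [-0.3, -0.3, 0.0]
grip_width: 0.066
grip_force: 0.0
```

>>> servo_tool --pt "70 0 0 0 0 0 0" --pt "20 0 0 0 0 0 0" --pt "20 0 0 0 0 0 0" --pt "20 0 0 0 0 0 0" --pt "20 0 0 0 0 0 0" --pt "20 0 0 0 0 0 0" --pt "20 0 0 0 0 0 0" --pt "20 0 0 0 0 0 0"

```text
time_s: 5.35
ee_pos: [0.4698, -0.3612, 0.0189]
eef_rot: [3.141, -0.0, -0.0]
force: [-0.3, 0.9, 5.1]
grip_width: 0.033
grip_force: 12.0
```

>>> servo_tool --pt "20 0 0 -0.02 0 0 0" --pt "20 0 0 -0.03 0 0 0" --pt "20 0 0 -0.04 0 0 0" --pt "20 0.002 -0.02 0 0 0 0" --pt "20 0.003 -0.05 0 0 0 0" --pt "20 0.003 -0.05 0 0 0 0" --pt "20 0.003 -0.0445 0 0 0 0" --pt "20 0 0 0.04 0 0 0"

```text
time_s: 6.35
ee_pos: [0.482, -0.1941, 0.0703]
eef_rot: [3.14, -0.004, 0.003]
force: [0.8, -0.3, -2.1]
grip_width: 0.0327
grip_force: 12.0
```

```bash
python3 - <<'E'
from h import *
W=cam("wrist");T=cam("top");S=cam("side")
o=ctrl.get_obs();print(o["ee_pos"].round(4),o["eef_rot"].round(3),o["grip_width"],o["force"].round(1))
for n,c,f in(("w",W,1),("s",S,0)):
    P=pts(c,f)
    def ext(lab,cx,cy,r,z0,z1):
        q=P[(P[:,:,2]>z0)&(P[:,:,2]<z1)&(np.hypot(P[:,:,0]-cx,P[:,:,1]-cy)<r)]
        if len(q): print(n,lab,len(q),"mid",((q.min(0)+q.max(0))/2).round(4),"size",np.ptp(q,axis=0).round(4))
    ext("body",.48,-.195,.025,.055,.075);ext("lowbody",.48,-.195,.03,.05,.06);ext("cap",.48,-.195,.03,.095,.12);ext("cup",.48,-.195,.024,.015,.022)
    ext("bar",.549,-.197,.035,.12,.14)
a=S["pixels"][190:250,230:340,::-1];b=W["pixels"][120:300,150:370,::-1]
a=cv2.resize(a,(660,360),interpolation=cv2.INTER_CUBIC)
cv2.imwrite("pics/s3.png",np.hstack([cv2.resize(a,(400,218)),cv2.resize(b,(267,218))]))
E
```

```text
[ 0.4796 -0.1956  0.0676] [-3.14   0.004  0.   ] 0.03321607155514461 [-0.  -0.7 -1.7]
w body 442 mid [ 0.4898 -0.1939  0.065 ] size [0.0165 0.042  0.0199]
w lowbody 99 mid [ 0.4919 -0.1917  0.0571] size [0.0116 0.0289 0.0058]
w cap 3570 mid [ 0.4823 -0.1947  0.1075] size [0.0337 0.055  0.025 ]
w cup 353 mid [ 0.486  -0.1944  0.0185] size [0.0323 0.0397 0.007 ]
w bar 2708 mid [ 0.55   -0.1964  0.1277] size [0.015  0.0513 0.0151]
s body 41 mid [ 0.4759 -0.1824  0.0652] size [0.0257 0.0217 0.0193]
s lowbody 29 mid [ 0.476  -0.184   0.0551] size [0.0254 0.013  0.0093]
s cap 70 mid [ 0.4787 -0.1931  0.1076] size [0.0328 0.0551 0.0246]
s cup 54 mid [ 0.4806 -0.1953  0.0182] size [0.0382 0.0426 0.0064]
s bar 47 mid [ 0.549  -0.1997  0.1269] size [0.0126 0.057  0.0122]
```

View pics/s3.png

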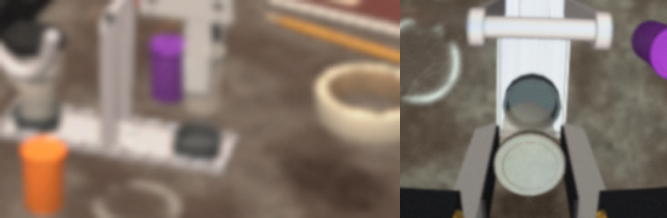

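The can hangs upright in the grip over the cup (cup at (530,100) in the right half), aligned within about 1 mm. Lower it.

>>> servo_tool --pt "20 0 0 0.015 0 0 0" --pt "20 0 0 0.01 0 0 0" --pt "20 0 0 0.005 0 0 0" --pt "20 0 0 0.004 0 0 0" --pt "20 0 0 0.003 0 0 0" --pt "20 0 0 0.003 0 0 0" --pt "20 0 0 0.002 0 0 0" --pt "20 0 0 0 0 0 0"

```text
time_s: 7.5
ee_pos: [0.4807, -0.1965, 0.0266]
eef_rot: [-3.142, 0.0, -0.0]
force: [1.1, 0.0, -0.8]
grip_width: 0.0333
grip_force: 12.0
```

```bash
python3 - <<'E'
from h import *
W=cam("wrist")
o=ctrl.get_obs();print(o["ee_pos"].round(4),o["grip_width"],o["force"].round(1))
P=pts(W,True)
q=P[(np.hypot(P[:,:,0]-.48,P[:,:,1]+.195)<.012)&(P[:,:,2]>.03)&(P[:,:,2]<.1)];print(len(q),np.median(q,0).round(4))
q=P[(np.hypot(P[:,:,0]-.617,P[:,:,1]+.198)<.012)&(P[:,:,2]>.03)];print("can_in top",np.median(q,0).round(4))
E
```

```text
[ 0.4807 -0.1966  0.0267] 0.03280764248901041 [ 0.1 -0.3 -0.4]
1214 [ 0.4802 -0.1949  0.0594]
can_in top [ 0.6137 -0.1981  0.0573]
```

>>> servo_tool --pt "20 0 0 0.001 0 0 0" --pt "20 0 0 0.001 0 0 0" --pt "20 0 0 0 0 0 0" --pt "50 0 0 0 0 0 0" --pt "50 0 0 0 0 0 0" --pt "50 0 0 0 0 0 0" --pt "50 0 0 0 0 0 0" --pt "50 0 0 -0.02 0 0 0"

```text
time_s: 8.55
ee_pos: [0.4799, -0.1962, 0.0438]
eef_rot: [-3.14, 0.002, -0.0]
force: [0.3, 0.4, 0.5]
grip_width: 0.0471
grip_force: 0.0
```

>>> servo_tool --pt "80 0 0 -0.04 0 0 0" --pt "80 0 0 -0.05 0 0 0" --pt "80 0 0 -0.05 0 0 0" --pt "80 0 0 -0.03 0 0 -0.12" --pt "80 0 0 0 0 0 -0.18" --pt "80 0 0 0 0 0 -0.18" --pt "80 0 0 0 0 0 -0.18" --pt "80 0 0 0 0 0 -0.18"

```text
time_s: 9.55
ee_pos: [0.4806, -0.1966, 0.2146]
eef_rot: [-3.142, 0.0, 0.846]
force: [1.0, -0.1, 0.9]
grip_width: 0.0751
grip_force: 0.0
```

>>> servo_tool --pt "80 0 0 0 0 0 -0.18" --pt "80 0 0 0 0 0 -0.18" --pt "80 0 0 0 0 0 -0.18" --pt "80 0 0 0 0 0 -0.18" --pt "80 0 0 0 0 0 -0.18" --pt "80 0 0 0 0 0 -0.18" --pt "80 0 0 0 0 0 -0.18" --pt "80 0 0 0 0 0 -0.18"

```text
time_s: 10.55
ee_pos: [0.4806, -0.1965, 0.2146]
eef_rot: [-3.141, -0.0, 2.286]
force: [0.3, -0.0, -0.9]
grip_width: 0.0752
grip_force: 0.0
```

>>> servo_tool --pt "80 0 0 0 0 0 -0.18" --pt "80 0 0 0 0 0 -0.18" --pt "80 0 0 0 0 0 -0.18" --pt "80 0 0 0 0 0 -0.18" --pt "80 -0.02 0 0 0 0 0" --pt "80 -0.04 0 0 0 0 0" --pt "80 0 0 0 0 0 0" --pt "80 0 0 0 0 0 0"

```text
time_s: 11.55
ee_pos: [0.5396, -0.205, 0.2144]
eef_rot: [3.141, -0.001, 3.0]
force: [-0.2, -0.9, 0.4]
grip_width: 0.0749
grip_force: 0.0
```

```bash
python3 - <<'E'
from h import *
W=cam("wrist");S=cam("side");T=cam("top")
o=ctrl.get_obs();print(o["ee_pos"].round(4),o["eef_rot"].round(3),o["qpos"].round(2),o["grip_width"])
for n,c,f in(("w",W,1),("s",S,0)):
    P=pts(c,f)
    for lab,cx,cy,z0,z1 in(("canA",.48,-.195,.05,.066),("canB",.617,-.198,.05,.066),("bar",.549,-.197,.12,.14)):
        q=P[(np.hypot(P[:,:,0]-cx,P[:,:,1]-cy)<.032)&(P[:,:,2]>z0)&(P[:,:,2]<z1)]
        if len(q): print(n,lab,len(q),"mid",((q.min(0)+q.max(0))/2).round(4),"size",np.ptp(q,axis=0).round(4),q[:,2].max())
save(W,"w4.png",None,1.5)
# hook tip / column from wrist + side: all points z .2-.34 near hook
for n,c,f in(("w",W,1),("s",S,0),("t",T,0)):
    P=pts(c,f);q=P[(P[:,:,0]>.46)&(P[:,:,0]<.6)&(P[:,:,1]>.1)&(P[:,:,1]<.22)&(P[:,:,2]>.24)&(P[:,:,2]<.31)]
    if len(q)>10:
        q=q[np.argsort(q[:,0])];print(n,len(q));print(q[::max(1,len(q)//14)].round(3).tolist())
E
```

```text
[ 0.5396 -0.205   0.215 ] [-3.141  0.     3.   ] [-0.43  0.35  1.43 -0.    1.36 -1.86] 0.07541335406124944
w canA 681 mid [ 0.4811 -0.1944  0.0577] size [0.032  0.0335 0.0055] 0.060462776225630566
w canB 525 mid [ 0.6172 -0.198   0.0556] size [0.0327 0.0333 0.0089] 0.060112964012740744
w bar 545 mid [ 0.5495 -0.1963  0.1278] size [0.0152 0.0511 0.0148] 0.13517161760747448
s canA 72 mid [ 0.4804 -0.1955  0.055 ] size [0.033  0.0351 0.0096] 0.05978640068943508
s canB 26 mid [ 0.6147 -0.1988  0.0546] size [0.0301 0.0359 0.008 ] 0.058638145741473746
s bar 49 mid [ 0.5488 -0.1969  0.1265] size [0.0136 0.0569 0.013 ] 0.13301733364023893
s 259
[[0.485, 0.177, 0.29], [0.488, 0.18, 0.295], [0.492, 0.181, 0.278], [0.496, 0.18, 0.272], [0.506, 0.18, 0.266], [0.515, 0.175, 0.271], [0.521, 0.168, 0.275], [0.528, 0.172, 0.274], [0.538, 0.166, 0.281], [0.548, 0.169, 0.279], [0.556, 0.162, 0.281], [0.567, 0.163, 0.277], [0.576, 0.162, 0.277], [0.587, 0.155, 0.282], [0.597, 0.159, 0.28]]
t 112
[[0.485, 0.177, 0.299], [0.492, 0.179, 0.295], [0.502, 0.175, 0.275], [0.51, 0.176, 0.268], [0.518, 0.167, 0.271], [0.525, 0.172, 0.281], [0.534, 0.169, 0.282], [0.541, 0.164, 0.279], [0.549, 0.166, 0.285], [0.558, 0.164, 0.285], [0.566, 0.162, 0.278], [0.575, 0.162, 0.28], [0.583, 0.159, 0.284], [0.59, 0.15, 0.284]]
```

View pics/w4.png

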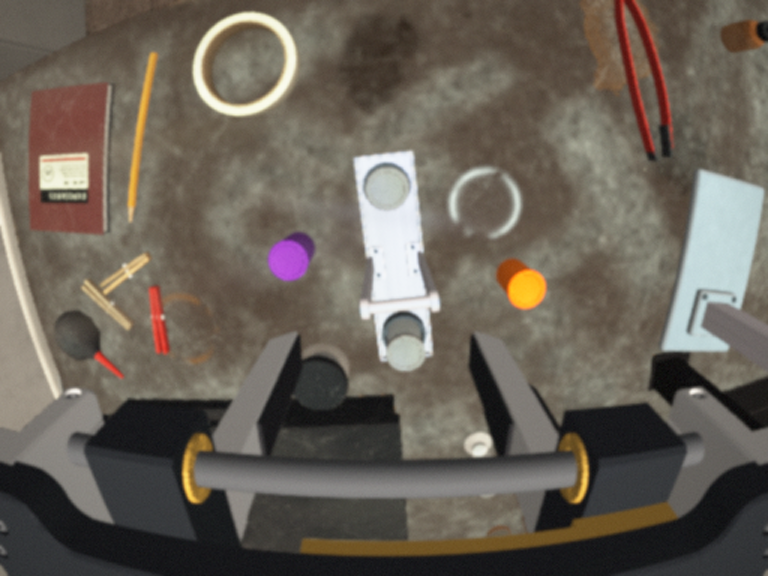

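Both cans stand in their cups: tops at (388,185) and (405,345), equal heights. The bar is at (400,305). Align and grip the straps.

>>> servo_tool --pt "80 0 0 0 0 0 -0.117" --pt "80 -0.009 0.0085 0 0 0 0" --pt "80 0 0 0.03 0 0 0" --pt "80 0 0 0.03 0 0 0" --pt "80 0 0 0.02 0 0 0" --pt "80 0 0 0.02 0 0 0" --pt "80 0 0 0.0155 0 0 0" --pt "80 0 0 0 0 0 0" --force 40

```text
time_s: 12.7
ee_pos: [0.5491, -0.1963, 0.0983]
eef_rot: [3.141, -0.002, 3.116]
force: [0.5, 0.1, 0.7]
grip_width: 0.075
grip_force: 0.0
```

>>> servo_tool --pt "40 0 0 0 0 0 0" --pt "40 0 0 0 0 0 0" --pt "40 0 0 0 0 0 0" --pt "40 0 0 0 0 0 0" --pt "40 0 0 0 0 0 0" --pt "40 0 0 0 0 0 0" --pt "40 0 0 0 0 0 0" --pt "40 0 0 0 0 0 0"

```text
time_s: 13.7
ee_pos: [0.5495, -0.1969, 0.0996]
eef_rot: [-3.141, 0.001, 3.117]
force: [-1.8, -1.2, 5.7]
grip_width: 0.0484
grip_force: 40.0
```

```bash
python3 - <<'E'
from h import *
o=ctrl.get_obs();print(o)
W=cam("wrist");P=pts(W,True)
q=P[(np.hypot(P[:,:,0]-.55,P[:,:,1]+.197)<.035)&(P[:,:,2]>.12)&(P[:,:,2]<.136)&(abs(P[:,:,1]+.197)<.018)];print(len(q),q.min(0),q.max(0))
E
```

```text
{'time_s': 13.7, 'qpos': array([-4.06831640e-01,  4.77476413e-01,  1.53347885e+00, -4.14241187e-05,
        1.12979897e+00, -1.95273065e+00]), 'joint_vel': array([-0.00094749,  0.0011231 ,  0.00031306, -0.00038076, -0.00030886,
        0.0008775 ]), 'tau': array([ 5.24537489e-01, -5.69107103e+01, -3.04562008e+01,  3.77997500e-02,
       -1.64431441e-01, -5.50571247e-03]), 'ee_pos': array([ 0.54951051, -0.19692554,  0.09964765]), 'eef_rot': array([-3.14124538e+00,  7.64041805e-04,  3.11671314e+00]), 'force': array([-1.82237919, -1.16719923,  5.71040452]), 'moment': array([ 0.11122676,  0.01940904, -0.00282988]), 'grip_force': 39.989492913700815, 'grip_width': 0.048377261406359603}
837 [ 0.5448691  -0.21499599  0.12480779] [ 0.55277058 -0.17915152  0.13181583]
```

>>> servo_tool --pt "40 0 0 -0.005 0 0 0" --pt "40 0 0 -0.015 0 0 0" --pt "40 0 0 -0.025 0 0 0" --pt "40 0 0 -0.035 0 0 0" --pt "40 0 0 -0.035 0 0 0" --pt "40 0 0 -0.035 0 0 0" --pt "40 0 0 -0.025 0 0 0" --pt "40 0 0 -0.015 0 0 0"

```text
time_s: 14.75
ee_pos: [0.5493, -0.1967, 0.2909]
eef_rot: [-3.141, 0.001, 3.117]
force: [-0.8, 0.5, -4.4]
grip_width: 0.0489
grip_force: 40.0
```

>>> servo_tool --pt "40 0.005 0.015 0 0 0 0" --pt "40 0.01 0.03 0 0 0 0" --pt "40 0.01 0.035 0 0 0 0" --pt "40 0.01 0.035 0 0 0 0" --pt "40 0.01 0.035 0 0 0 0" --pt "40 0.01 0.035 0 0 0 0" --pt "40 0.01 0.035 0 0 0 0" --pt "40 0.01 0.035 0 0 0 0"

```text
time_s: 15.75
ee_pos: [0.4792, 0.0617, 0.288]
eef_rot: [3.142, -0.002, 3.117]
force: [-0.1, -0.5, -5.3]
grip_width: 0.0489
grip_force: 40.0
```

>>> servo_tool --pt "40 0.01 0.035 0 0 0 0" --pt "40 0.01 0.035 0 0 0 0" --pt "40 0.01 0.03 0 0 0 0" --pt "40 0.0065 0.02 0 0 0 0" --pt "40 0 0.0075 0 0 0 0.05" --pt "40 0 0 0 0 0 0.1" --pt "40 0 0 0 0 0 0.047" --pt "40 0 0 0 0 0 0"

```text
time_s: 16.75
ee_pos: [0.4464, 0.1887, 0.2882]
eef_rot: [-3.141, -0.001, 2.921]
force: [-0.2, -0.1, -5.7]
grip_width: 0.049
grip_force: 40.0
```

```bash
python3 - <<'E'
from h import *
W=cam("wrist");S=cam("side");T=cam("top")
o=ctrl.get_obs();print(o["ee_pos"].round(4),o["eef_rot"].round(3),o["qpos"].round(2),o["grip_width"],o["force"].round(1),o["moment"].round(2))
cv2.imwrite("pics/h5.png",np.vstack([np.hstack([cv2.resize(S["pixels"][110:270,150:350],(400,320)),cv2.resize(T["pixels"][110:270,140:340],(400,320))]),cv2.resize(W["pixels"][150:350,:],(800,280))[:, :]])[:,:,::-1])
for n,c,f in(("w",W,1),("s",S,0),("t",T,0)):
    P=pts(c,f)
    q=P[(P[:,:,0]>.475)&(P[:,:,0]<.605)&(P[:,:,1]>.12)&(P[:,:,1]<.21)&(P[:,:,2]>.26)&(P[:,:,2]<.305)]
    if len(q)>10:
        s=np.array([q[(q[:,0]>a)&(q[:,0]<a+.015)].mean(0) for a in np.arange(.48,.6,.015) if ((q[:,0]>a)&(q[:,0]<a+.015)).sum()>2]);print(n,len(q),s.round(3).tolist())
    x=o["ee_pos"];q=P[(np.hypot(P[:,:,0]-x[0],P[:,:,1]-x[1])<.022)&(P[:,:,2]>.3)&(P[:,:,2]<.335)]
    if len(q): print(n,"bar",len(q),q.min(0).round(4),q.max(0).round(4))
E
```

```text
[0.4469 0.1885 0.2887] [-3.141e+00 -1.000e-03  2.921e+00] [ 0.32  0.1   1.57  0.    1.47 -1.03] 0.04888148144433532 [ 0.3  0.3 -3.9] [ 0.03 -0.15  0.02]
w 588 [[0.487, 0.18, 0.292], [0.514, 0.174, 0.273], [0.539, 0.168, 0.284], [0.547, 0.167, 0.284], [0.562, 0.163, 0.284], [0.573, 0.162, 0.284]]
w bar 1190 [0.4347 0.1667 0.3002] [0.4572 0.2105 0.3239]
s 298 [[0.49, 0.18, 0.285], [0.502, 0.178, 0.269], [0.518, 0.174, 0.272], [0.532, 0.171, 0.28], [0.547, 0.168, 0.28], [0.562, 0.164, 0.28], [0.578, 0.161, 0.28], [0.592, 0.158, 0.28]]
s bar 75 [0.4352 0.1668 0.3005] [0.4482 0.2    0.3208]
t 118 [[0.505, 0.173, 0.272], [0.518, 0.17, 0.275], [0.532, 0.168, 0.282], [0.547, 0.163, 0.283], [0.563, 0.16, 0.283], [0.578, 0.157, 0.283], [0.593, 0.154, 0.282]]
```

View pics/h5.png

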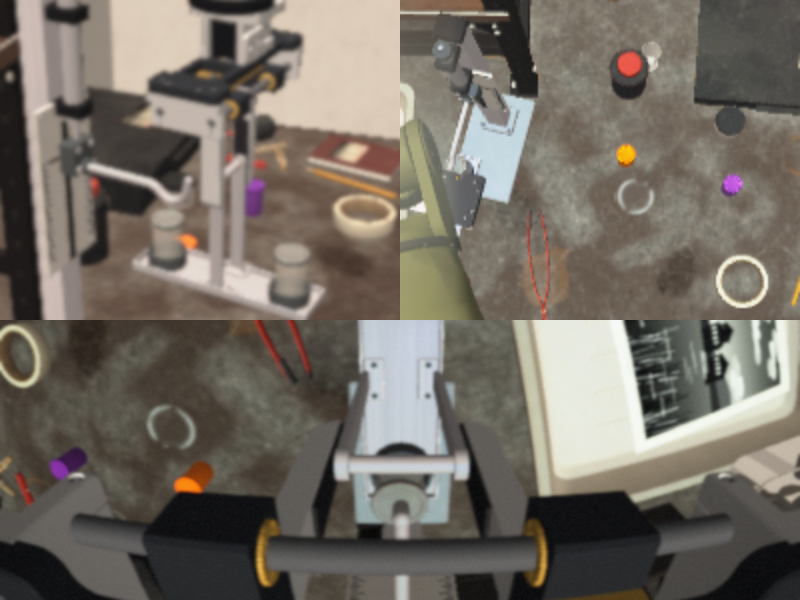

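Side crop: the caddy hangs level in the grip. The hook tip is at (185,185), level with the stirrup's opening; the wrist crop shows the hook centred between the straps at (400,520). Advance over the tip, then start down.

>>> servo_tool --pt "40 -0.005 0 0 0 0 0" --pt "40 -0.01 0 0 0 0 0" --pt "40 -0.011 0 0 0 0 0" --pt "40 -0.011 0 0 0 0 0" --pt "40 -0.011 0 0 0 0 0" --pt "40 -0.008 0 0 0 0 0" --pt "40 -0.005 0 0 0 0 0" --pt "40 0 0 0 0 0 0"

```text
time_s: 17.9
ee_pos: [0.507, 0.1749, 0.289]
eef_rot: [-3.141, -0.0, 2.92]
force: [-0.5, -0.3, -4.4]
grip_width: 0.0488
grip_force: 40.0
```

>>> servo_tool --pt "40 0 0 0.002 0 0 0" --pt "40 0 0 0.005 0 0 0" --pt "40 0 0 0.006 0 0 0" --pt "40 0 0 0.006 0 0 0" --pt "40 0 0 0.004 0 0 0" --pt "40 0 0 0.003 0 0 0" --pt "40 0 0 0.002 0 0 0" --pt "40 0 0 0 0 0 0"

```text
time_s: 18.9
ee_pos: [0.5068, 0.175, 0.2611]
eef_rot: [3.142, -0.0, 2.92]
force: [-0.1, -0.9, -4.9]
grip_width: 0.0483
grip_force: 40.0
```

```bash
cat >> h.py <<'E'
def avg(n=10):
    F=[];Z=[];M=[]
    for i in range(n):
        c=cam("wrist");o=ctrl.get_obs();F.append(o["force"]);Z.append(o["ee_pos"]);M.append(o["moment"])
    F=np.array(F);print("t",round(o["time_s"],2),"F",F.mean(0).round(3),"sd",F.std(0).round(2),"M",np.mean(M,0).round(3),"pos",np.mean(Z,0).round(4),"rot",o["eef_rot"].round(3),"grip",o["grip_width"].round(4),o["grip_force"].round(1))
E
python3 - <<'E'
from h import *
avg(12)
S=cam("side");T=cam("top")
cv2.imwrite("pics/h6.png",np.hstack([cv2.resize(S["pixels"][120:260,150:325],(750,600),interpolation=cv2.INTER_CUBIC)])[:,:,::-1])
for n,c in(("s",S),("t",T)):
    P=pts(c);q=P[(P[:,:,0]>.475)&(P[:,:,0]<.605)&(P[:,:,1]>.13)&(P[:,:,1]<.21)&(P[:,:,2]>.255)&(P[:,:,2]<.305)]
    s=np.array([q[(q[:,0]>a)&(q[:,0]<a+.01)].mean(0) for a in np.arange(.48,.6,.01) if ((q[:,0]>a)&(q[:,0]<a+.01)).sum()>2]);print(n,s.round(3).tolist())
E
```

```text
Traceback (most recent call last):
  File "h.py", line 29, in avg
    F=np.array(F);print("t",round(o["time_s"],2),"F",F.mean(0).round(3),"sd",F.std(0).round(2),"M",np.mean(M,0).round(3),"pos",np.mean(Z,0).round(4),"rot",o["eef_rot"].round(3),"grip",o["grip_width"].round(4),o["grip_force"].round(1))
                                                                                                                                                                                        ^^^^^^^^^^^^^^^^^^^^^
AttributeError: 'float' object has no attribute 'round'
```

```bash
sed -i 's/o\["grip_width"\].round(4),o\["grip_force"\].round(1)/round(o["grip_width"],4),round(o["grip_force"],1)/' h.py
python3 - <<'E'
from h import *
avg(14)
S=cam("side");T=cam("top")
cv2.imwrite("pics/h6.png",np.hstack([cv2.resize(S["pixels"][120:260,150:325],(750,600),interpolation=cv2.INTER_CUBIC)])[:,:,::-1])
for n,c in(("s",S),("t",T)):
    P=pts(c);q=P[(P[:,:,0]>.475)&(P[:,:,0]<.605)&(P[:,:,1]>.13)&(P[:,:,1]<.21)&(P[:,:,2]>.255)&(P[:,:,2]<.305)]
    s=np.array([q[(q[:,0]>a)&(q[:,0]<a+.01)].mean(0) for a in np.arange(.48,.6,.01) if ((q[:,0]>a)&(q[:,0]<a+.01)).sum()>2]);print(n,s.round(3).tolist())
E
```

```text
t 20.2 F [ 0.055 -0.023 -4.667] sd [0.38 0.42 0.49] M [ 0.042 -0.156 -0.008] pos [0.5068 0.175  0.2612] rot [3.142 0.    2.92 ] grip 0.0486 40.0
s [[0.488, 0.175, 0.29], [0.494, 0.158, 0.284], [0.505, 0.18, 0.283], [0.515, 0.206, 0.281], [0.522, 0.207, 0.286], [0.539, 0.17, 0.279], [0.545, 0.168, 0.28], [0.554, 0.166, 0.28], [0.565, 0.163, 0.28], [0.575, 0.162, 0.28], [0.585, 0.159, 0.279], [0.595, 0.157, 0.28]]
t [[0.566, 0.157, 0.281], [0.575, 0.157, 0.284], [0.585, 0.155, 0.283], [0.595, 0.153, 0.284]]
```

View pics/h6.png

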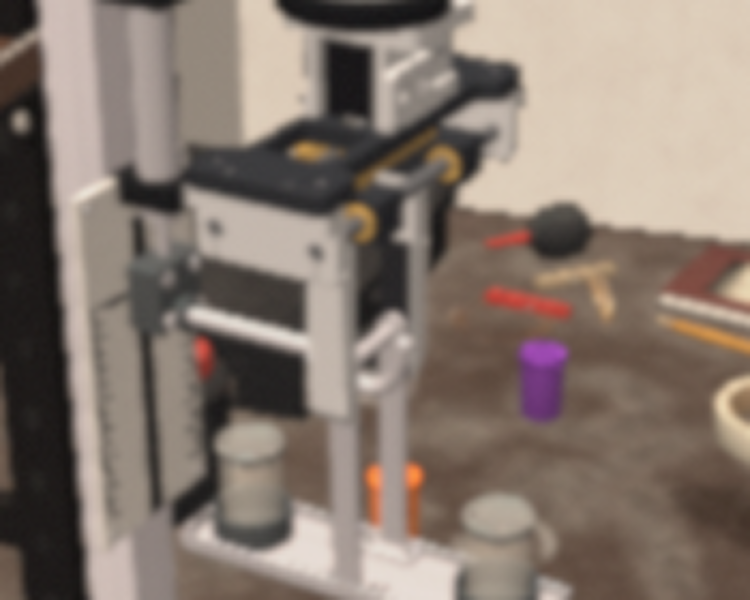

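The hook tip (400,340) is on the robot side of the bar, between the straps, so the bar lies over the trough. Averaged weight is about 4.7 N, so the spring should take about 78 mm. Ease down.

>>> servo_tool --pt "40 0 0 0.001 0 0 0" --pt "40 0 0 0.0015 0 0 0" --pt "40 0 0 0.0015 0 0 0" --pt "40 0 0 0.001 0 0 0" --pt "40 0 0 0.001 0 0 0" --pt "40 0 0 0.001 0 0 0" --pt "40 0 0 0.001 0 0 0" --pt "40 0 0 0.001 0 0 0"

```text
time_s: 21.3
ee_pos: [0.5068, 0.175, 0.2521]
eef_rot: [3.142, 0.0, 2.92]
force: [-0.1, 1.0, -4.2]
grip_width: 0.0487
grip_force: 40.0
```

>>> servo_tool --pt "40 0 0 0.001 0 0 0" --pt "40 0 0 0.001 0 0 0" --pt "40 0 0 0.001 0 0 0" --pt "40 0 0 0.001 0 0 0" --pt "40 0 0 0.001 0 0 0" --pt "40 0 0 0.001 0 0 0" --pt "40 0 0 0.001 0 0 0" --pt "40 0 0 0.001 0 0 0"

```text
time_s: 22.3
ee_pos: [0.5068, 0.1749, 0.2441]
eef_rot: [3.142, 0.0, 2.92]
force: [-0.6, -0.0, -3.9]
grip_width: 0.0488
grip_force: 40.0
```

>>> servo_tool --pt "40 0 0 0.001 0 0 0" --pt "40 0 0 0.001 0 0 0" --pt "40 0 0 0.001 0 0 0" --pt "40 0 0 0.001 0 0 0" --pt "40 0 0 0.001 0 0 0" --pt "40 0 0 0.001 0 0 0" --pt "40 0 0 0.001 0 0 0" --pt "40 0 0 0.001 0 0 0"

```text
time_s: 23.3
ee_pos: [0.5068, 0.175, 0.2361]
eef_rot: [3.142, 0.0, 2.92]
force: [-0.7, -0.2, -3.6]
grip_width: 0.0488
grip_force: 40.0
```

```bash
python3 - <<'E'
from h import *
avg(8)
S=cam("side");P=pts(S);q=P[(P[:,:,0]>.54)&(P[:,:,0]<.59)&(P[:,:,1]>.15)&(P[:,:,1]<.18)&(P[:,:,2]>.2)&(P[:,:,2]<.295)]
print(q.mean(0).round(4),q[:,2].min(),q[:,2].max())
E
```

```text
t 23.7 F [ 0.168  0.095 -3.987] sd [0.56 0.37 0.36] M [ 0.033 -0.148 -0.01 ] pos [0.5068 0.175  0.2361] rot [3.142 0.    2.92 ] grip 0.0487 40.0
[0.5648 0.1634 0.2673] 0.2620187121292035 0.27040284391968944
```

>>> servo_tool --pt "40 0 0 0.001 0 0 0" --pt "40 0 0 0.00125 0 0 0" --pt "40 0 0 0.00125 0 0 0" --pt "40 0 0 0.00125 0 0 0" --pt "40 0 0 0.00125 0 0 0" --pt "40 0 0 0.00125 0 0 0" --pt "40 0 0 0.00125 0 0 0" --pt "40 0 0 0.00125 0 0 0"

```text
time_s: 24.75
ee_pos: [0.5068, 0.175, 0.2263]
eef_rot: [3.142, -0.0, 2.92]
force: [-0.6, -0.7, -3.1]
grip_width: 0.0486
grip_force: 40.0
```

>>> servo_tool --pt "40 0 0 0.00125 0 0 0" --pt "40 0 0 0.00125 0 0 0" --pt "40 0 0 0.00125 0 0 0" --pt "40 0 0 0.00125 0 0 0" --pt "40 0 0 0.00125 0 0 0" --pt "40 0 0 0.00125 0 0 0" --pt "40 0 0 0.00125 0 0 0" --pt "40 0 0 0.00125 0 0 0"

```text
time_s: 25.75
ee_pos: [0.5068, 0.175, 0.2163]
eef_rot: [3.142, 0.0, 2.92]
force: [0.3, 0.2, -2.6]
grip_width: 0.0488
grip_force: 40.0
```

>>> servo_tool --pt "40 0 0 0.00125 0 0 0" --pt "40 0 0 0.00125 0 0 0" --pt "40 0 0 0.00125 0 0 0" --pt "40 0 0 0.00125 0 0 0" --pt "40 0 0 0.00125 0 0 0" --pt "40 0 0 0.00125 0 0 0" --pt "40 0 0 0.00125 0 0 0" --pt "40 0 0 0.00125 0 0 0"

```text
time_s: 26.75
ee_pos: [0.5068, 0.1749, 0.2063]
eef_rot: [3.142, 0.0, 2.92]
force: [0.1, 0.8, -2.3]
grip_width: 0.0485
grip_force: 40.0
```

>>> servo_tool --pt "40 0 0 0.00125 0 0 0" --pt "40 0 0 0.00125 0 0 0" --pt "40 0 0 0.00125 0 0 0" --pt "40 0 0 0.00125 0 0 0" --pt "40 0 0 0.00125 0 0 0" --pt "40 0 0 0.00125 0 0 0" --pt "40 0 0 0.00125 0 0 0" --pt "40 0 0 0.00125 0 0 0"

```text
time_s: 27.75
ee_pos: [0.5069, 0.175, 0.1964]
eef_rot: [3.142, 0.0, 2.92]
force: [-0.1, 0.5, -1.7]
grip_width: 0.0486
grip_force: 40.0
```

>>> servo_tool --pt "40 0 0 0.00125 0 0 0" --pt "40 0 0 0.00125 0 0 0" --pt "40 0 0 0.00125 0 0 0" --pt "40 0 0 0.00125 0 0 0" --pt "40 0 0 0.001 0 0 0" --pt "40 0 0 0.001 0 0 0" --pt "40 0 0 0.001 0 0 0" --pt "40 0 0 0.0005 0 0 0"

```text
time_s: 28.75
ee_pos: [0.5068, 0.175, 0.1879]
eef_rot: [3.142, 0.0, 2.92]
force: [0.4, -0.7, -1.3]
grip_width: 0.0486
grip_force: 40.0
```

```bash
python3 - <<'E'
from h import *
avg(16)
S=cam("side");P=pts(S);q=P[(P[:,:,0]>.54)&(P[:,:,0]<.59)&(P[:,:,1]>.15)&(P[:,:,1]<.18)&(P[:,:,2]>.19)&(P[:,:,2]<.295)]
print(len(q),q.mean(0).round(4),q[:,2].min(),q[:,2].max())
E
```

```text
t 29.55 F [ 0.382 -0.123 -0.964] sd [0.58 0.41 0.58] M [ 0.038 -0.197 -0.014] pos [0.5068 0.175  0.1879] rot [3.142 0.    2.92 ] grip 0.0485 40.0
88 [0.5647 0.1633 0.2192] 0.2126899170131607 0.2226196839713147
```

>>> servo_tool --pt "40 0 0 0.0005 0 0 0" --pt "40 0 0 0.001 0 0 0" --pt "40 0 0 0.00125 0 0 0" --pt "40 0 0 0.00125 0 0 0" --pt "40 0 0 0.00125 0 0 0" --pt "40 0 0 0.00125 0 0 0" --pt "40 0 0 0.00125 0 0 0" --pt "40 0 0 0.00125 0 0 0"

```text
time_s: 30.6
ee_pos: [0.5068, 0.175, 0.1789]
eef_rot: [3.142, 0.0, 2.92]
force: [0.3, -0.7, -0.6]
grip_width: 0.0487
grip_force: 40.0
```

>>> servo_tool --pt "40 0 0 0.00125 0 0 0" --pt "40 0 0 0.00125 0 0 0" --pt "40 0 0 0.00125 0 0 0" --pt "40 0 0 0.00125 0 0 0" --pt "40 0 0 0.001 0 0 0" --pt "40 0 0 0.00075 0 0 0" --pt "40 0 0 0.0005 0 0 0" --pt "40 0 0 0 0 0 0"

```text
time_s: 31.6
ee_pos: [0.5068, 0.175, 0.1717]
eef_rot: [-3.142, 0.0, 2.92]
force: [0.0, -0.1, -0.3]
grip_width: 0.0487
grip_force: 40.0
```

```bash
python3 - <<'E'
from h import *
avg(30)
S=cam("side");P=pts(S);q=P[(P[:,:,0]>.54)&(P[:,:,0]<.59)&(P[:,:,1]>.15)&(P[:,:,1]<.18)&(P[:,:,2]>.18)&(P[:,:,2]<.295)]
print(len(q),q.mean(0).round(4),q[:,2].min(),q[:,2].max())
E
```

```text
t 33.1 F [ 0.432 -0.127  0.123] sd [0.39 0.44 0.6 ] M [ 0.037 -0.229 -0.005] pos [0.5068 0.175  0.1717] rot [3.142 0.    2.92 ] grip 0.0487 40.0
88 [0.5649 0.163  0.203 ] 0.19810800458868494 0.20712150977040178
```

>>> servo_tool --pt "40 -0.0005 0 0 0 0 0" --pt "40 0 0 0 0 0 0" --pt "40 0 0 0 0 0 0" --pt "40 0 0 0 0 0 0" --pt "40 0 0 0 0 0 0" --pt "40 0 0 0 0 0 0" --pt "40 0 0 0 0 0 0" --pt "40 0 0 0 0 0 0" --force 10

```text
time_s: 34.15
ee_pos: [0.5073, 0.1748, 0.1717]
eef_rot: [-3.142, 0.0, 2.92]
force: [-1.9, -0.1, 0.1]
grip_width: 0.0492
grip_force: 10.0
```

>>> servo_tool --pt "40 0 0 0 0 0 0" --pt "40 0 0 0 0 0 0" --pt "40 0 0 0 0 0 0" --pt "40 0 0 0 0 0 0" --pt "40 0 0 0 0 0 0" --pt "40 0 0 0 0 0 0" --pt "40 0 0 0 0 0 0" --pt "40 0 0 0 0 0 0" --force 3

```text
time_s: 35.15
ee_pos: [0.5073, 0.1748, 0.1717]
eef_rot: [-3.142, 0.0, 2.92]
force: [-1.8, -0.3, 0.4]
grip_width: 0.0491
grip_force: 3.0
```

```bash
python3 - <<'E'
from h import *
avg(30)
S=cam("side");P=pts(S);q=P[(P[:,:,0]>.54)&(P[:,:,0]<.59)&(P[:,:,1]>.15)&(P[:,:,1]<.18)&(P[:,:,2]>.18)&(P[:,:,2]<.295)]
print(len(q),q.mean(0).round(4))
E
```

```text
t 36.65 F [-1.559  0.282  0.06 ] sd [0.5  0.5  0.51] M [ 0.088  0.123 -0.002] pos [0.5073 0.1748 0.1717] rot [3.142 0.    2.92 ] grip 0.049 3.0
87 [0.5652 0.1629 0.203 ]
```

>>> servo_tool --pt "40 0.0004 0 0 0 0 0" --pt "40 0 0 0 0 0 0" --pt "40 0 0 0 0 0 0" --pt "40 0 0 0 0 0 0" --pt "40 0 0 0 0 0 0" --pt "40 0 0 0 0 0 0" --pt "40 0 0 0 0 0 0" --pt "40 0 0 0 0 0 0"

```text
time_s: 37.7
ee_pos: [0.507, 0.1749, 0.1717]
eef_rot: [3.142, 0.0, 2.92]
force: [2.7, 0.3, -0.5]
grip_width: 0.0489
grip_force: 3.0
```

```bash
python3 - <<'E'
from h import *
avg(12)
E
```

```text
t 38.3 F [ 2.167 -0.506  0.096] sd [0.49 0.33 0.62] M [-0.066 -0.587  0.006] pos [0.5069 0.1749 0.1717] rot [-3.142 -0.     2.92 ] grip 0.0487 3.0
```

>>> servo_tool --pt "40 -0.0002 0 0 0 0 0" --pt "40 0 0 0 0 0 0" --pt "40 0 0 0 0 0 0" --pt "40 0 0 0 0 0 0" --pt "40 0 0 0 0 0 0" --pt "40 0 0 0 0 0 0" --pt "40 0 0 0 0 0 0" --pt "40 0 0 0 0 0 0"

```text
time_s: 39.3
ee_pos: [0.5071, 0.1749, 0.1716]
eef_rot: [3.142, -0.0, 2.92]
force: [0.8, -0.1, 0.9]
grip_width: 0.0489
grip_force: 3.0
```

```bash
python3 - <<'E'
from h import *
avg(8)
E
```

```text
t 39.7 F [-0.035  0.067  0.371] sd [0.4  0.55 0.44] M [ 0.037 -0.158  0.01 ] pos [0.5071 0.1749 0.1716] rot [-3.142 -0.     2.92 ] grip 0.0489 3.0
```

>>> servo_tool --pt "40 0 0 -0.0005 0 0 0" --pt "40 0 0 -0.0005 0 0 0" --pt "40 0 0 0 0 0 0" --pt "40 0 0 0 0 0 0" --pt "53 0 0 0 0 0 0" --pt "54 0 0 0 0 0 0" --pt "56 0 0 0 0 0 0" --pt "58 0 0 0 0 0 0"

```text
time_s: 40.7
ee_pos: [0.5071, 0.1749, 0.1727]
eef_rot: [-3.142, -0.0, 2.92]
force: [0.5, -0.1, 0.1]
grip_width: 0.0544
grip_force: 0.0
```

>>> servo_tool --pt "62 0 0 0 0 0 0" --pt "66 0 0 0 0 0 0" --pt "70 0 0 0 0 0 0" --pt "74 0 0 0 0 0 0" --pt "78 0 0 0 0 0 0" --pt "78 0 0 0 0 0 0" --pt "78 0 0 0 0 0 0" --pt "78 0 0 0 0 0 0"

```text
time_s: 41.7
ee_pos: [0.5071, 0.1749, 0.1727]
eef_rot: [3.142, 0.0, 2.92]
force: [-0.7, -0.7, 0.5]
grip_width: 0.0737
grip_force: 0.0
```

```bash
python3 - <<'E'
from h import *
avg(4)
S=cam("side");P=pts(S);q=P[(P[:,:,0]>.54)&(P[:,:,0]<.59)&(P[:,:,1]>.15)&(P[:,:,1]<.18)&(P[:,:,2]>.18)&(P[:,:,2]<.295)]
print(len(q),q.mean(0).round(4))
W=cam("wrist")
cv2.imwrite("pics/h7.png",np.hstack([cv2.resize(S["pixels"][120:290,150:340],(400,358)),cv2.resize(W["pixels"][150:330,150:351],(400,358))])[:,:,::-1])
E
```

```text
t 41.9 F [0.095 0.183 0.063] sd [0.42 0.64 0.83] M [ 0.022 -0.141 -0.023] pos [0.5071 0.1749 0.1727] rot [-3.142 -0.     2.92 ] grip 0.0732 0.0
75 [0.5685 0.1622 0.2043]
```

View pics/h7.png

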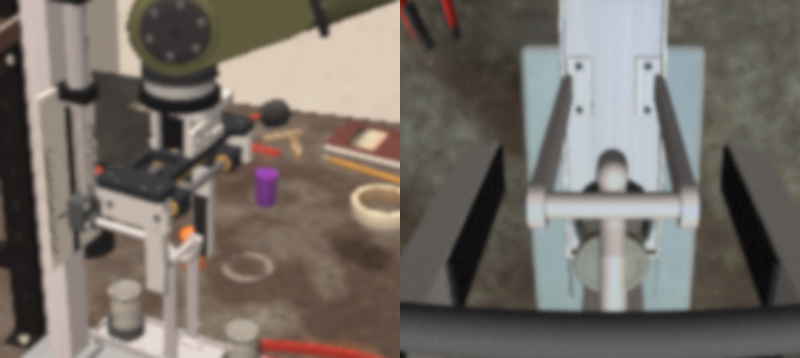

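The caddy hangs on the hook (bar in the trough at (612,205)), with the fingers open and clear on both sides. Withdraw straight up, then away from the column.

>>> servo_tool --pt "78 0 0 -0.005 0 0 0" --pt "78 0 0 -0.015 0 0 0" --pt "78 0 0 -0.02 0 0 0" --pt "78 0 0 -0.025 0 0 0" --pt "78 0 0 -0.025 0 0 0" --pt "78 0 0 -0.025 0 0 0" --pt "78 0 0 -0.025 0 0 0" --pt "78 0 0 -0.02 0 0 0"

```text
time_s: 43.0
ee_pos: [0.507, 0.1749, 0.335]
eef_rot: [3.141, 0.002, 2.92]
force: [0.5, 0.0, 0.0]
grip_width: 0.0732
grip_force: 0.0
```

>>> servo_tool --pt "78 0.01 0 0 0 0 0" --pt "78 0.02 0 0 0 0 0" --pt "78 0.02 0 0 0 0 0" --pt "78 0.02 0 0 0 0 0" --pt "78 0.01 0 0 0 0 0" --pt "78 0 0 0 0 0 0" --pt "78 0 0 0 0 0 0" --pt "78 0 0 0 0 0 0"

```text
time_s: 44.0
ee_pos: [0.4294, 0.1923, 0.3324]
eef_rot: [-3.141, -0.0, 2.919]
force: [-0.4, 0.8, -0.3]
grip_width: 0.0733
grip_force: 0.0
```

```bash
python3 - <<'E'
from h import *
for i in range(2):
    avg(8)
    S=cam("side");P=pts(S)
    q=P[(P[:,:,0]>.54)&(P[:,:,0]<.59)&(P[:,:,1]>.15)&(P[:,:,1]<.18)&(P[:,:,2]>.18)&(P[:,:,2]<.25)];print("arm",len(q),q.mean(0).round(4))
    for lab,cx,cy in(("near",.44,.19),("far",.573,.16)):
        q=P[(np.hypot(P[:,:,0]-cx,P[:,:,1]-cy)<.03)&(P[:,:,2]>.105)&(P[:,:,2]<.15)];print(lab,len(q),q.mean(0).round(4),q[:,2].max().round(4)) if len(q) else 0
cv2.imwrite("pics/h8.png",cv2.resize(S["pixels"][120:310,150:360],(700,600))[:,:,::-1])
E
```

```text
t 44.4 F [0.286 0.021 0.192] sd [0.52 0.53 0.39] M [ 0.042 -0.138  0.003] pos [0.4292 0.1924 0.3325] rot [ 3.142 -0.     2.92 ] grip 0.0736 0.0
arm 86 [0.5652 0.1631 0.2045]
near 255 [0.4393 0.1942 0.1225] 0.1312
far 232 [0.5713 0.1639 0.123 ] 0.1323
t 44.85 F [ 0.031 -0.071  0.056] sd [0.4  0.33 0.48] M [ 0.046 -0.133 -0.016] pos [0.4291 0.1925 0.3327] rot [3.142 0.    2.92 ] grip 0.0733 0.0
arm 87 [0.565  0.1631 0.2043]
near 254 [0.4394 0.1944 0.1225] 0.132
far 232 [0.5713 0.1638 0.123 ] 0.1324
```

View pics/h8.png

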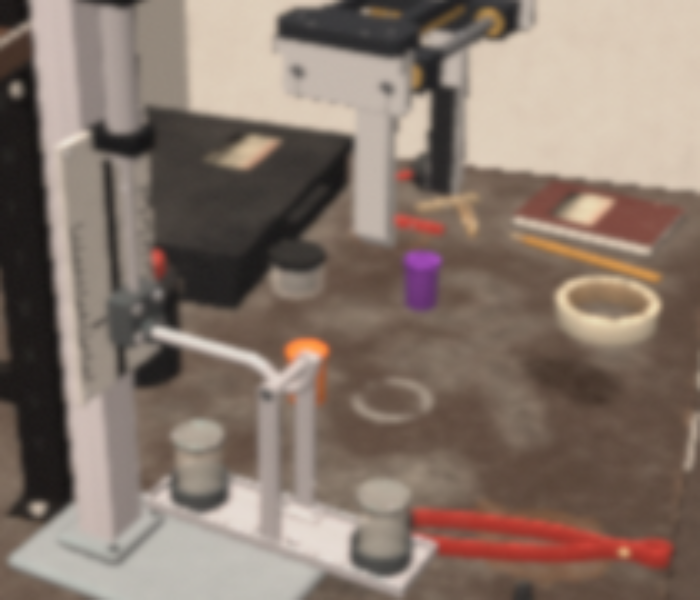

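The last picture shows the caddy hanging level and still on the hook (bar at (295,375)), both cans in their cups at (198,465) and (385,525), and the gripper clear. Hand in.

```bash
python3 -c "
from station import ctrl
print(ctrl.hand_in())"
```

```text
the job is handed in; nothing more can be done
None
```

The job is handed in at about 45 s: the loose can is in its cup, and the caddy hangs level and still on the hook, about 76 mm down (roughly 0.47 kg with both cans), with the gripper clear; my first grasp closed too late and slipped past the can, so I repeated it, and the bystanders were not touched.

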